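# Snap the cover onto the battery box

## Robot

A 6-joint arm with a two-finger parallel gripper is mounted at the origin on a cart in front of the work surface, level with it; the furniture and walls round the work are solid. World frame = base frame: x ahead of the robot, y to its left, z up, the work surface at z = 0. Lengths are in m, angles in degrees, forces in N, time in s.
With the tool pointing down it reaches from about 0.375 to 0.75 m from the base axis. Payload 9 kg.
Tool frame: the origin (TCP) lies where the fingers leave the gripper's body, on its centre line; the fingertips stand 73 mm ahead of it and the grasp point (between the pads) lies 54 mm ahead of it (robot.tip_reach is the distance from the TCP to the fingertips, in m); z points along the fingers, y is the line along which they close (so a half turn about z gives the same grasp; the last joint's range is limited). The gripper opens to 85 mm and grips with 20 to 120 N. Pads are 22 mm wide; open, the fingers measure 114 mm over their backs; the gripper's body (76 mm by 85 mm) begins 54 mm behind the grasp point. The pads swing forward as they close: fully open they stand 13 mm farther back than shut.
Start: joints at [51.469, 5.964, 5.575, 89.605, 0, 77.527], TCP at [0.264, 0.539, 0.304] pointing down, gripper open.
Joint ranges: [-171.21, 171.21], [-48.23, 106.86], [-62.78, 66.21], [-105.2, 120.99], [-86.42, 89.51], [-180, 180]. Speed limits (degrees/s): [127.2, 127.2, 147.25, 180, 180, 180].

## Interface

Orientations are given as [roll, pitch, yaw] about the fixed x, y, z axes, in that order (R = Rz(yaw) Ry(pitch) Rx(roll)).
In Python, from plant import robot gives the robot as it stands. Calls block until the motion is done:
- robot.move_pose(position, orientation): joint-space move of the TCP to a pose.
- robot.line_to(position, vel=0.15, rotation=None, guard=None): straight line of the TCP; rotation=None keeps the orientation; vel is the mean speed in m/s. With guard (N) it stops when the force on the tool has changed by that much, and returns True; else False.
- robot.goto_joints(angles): joint-space move.
- robot.set_gripper(opening): finger opening in m; the grip force is fixed at half the most; returns when the fingers have stopped.
- robot.pause(seconds).
- robot.ik(position, orientation): joint angles nearest the present ones, or None.
- robot.observe(): the state.
- robot.grab_frame(name): name is "scene" or "side" or "wrist"; returns the picture (384x512x3 uint8, blue, green, red); there is no depth.
- robot.get_calibration(name): a dict with "vertical_fov" (degrees; the focal length in pixels is half the picture's height over the tangent of half this angle, whatever the lens; pixels are square), "cx", "cy" (the principal point, pixels), "rvec" (rotation vector, rad) and "tvec" (3), from world to camera coordinates, as OpenCV has them. Camera axes: x right, y down, z forward; pixel columns grow to the right and rows downward; lengths in m; the calibration is good to about 2 mm. A picture is of the moment at which its call begins: read the wrist's pose just before it. get_calibration takes no time and is no camera call; for the wrist camera it gives the pose at the moment of the call.
A pose or a line that the arm cannot do raises robot.IKError and nothing moves.
- robot.job_done(): hands the job in; it is judged then, once.
The state is a dict: "time": time; "q": joint angles; "qvel": joint speeds; "joint_torque": joint torques, N m; "tool_pos": TCP position; "tcp_rot": TCP orientation; "ft_force": force on the tool from outside, world axes, zero at the start; "torque": the same for the moment, N m; "gripper_width": finger opening in m; "gripper_force": force on a finger pad.
Only numpy, scipy, OpenCV 4.12 (cv2) and the standard library are available. Lean on these libraries where they do the work, as an engineer would, in place of code of your own. Each camera call takes 0.05 s, during which the arm holds its last target. There are 200 camera calls.

## Task

Lift the loose cover by its rib, lay it squarely on the open battery box so that its four legs drop inside and it rests unsnapped on the clips, and let go of it. Then press its corners down one at a time, never pushing harder than 40 N, until every corner has clicked and the cover sits flush on the rim all round. Leave the vial, the funnel and the beakers where they stand.

Things in the scene. Friction and masses are not known exactly. Their poses are not given: they have to be found in the camera images.
- battery_box: open grey plastic box screwed to the bench, immovable: 160 (x) x 110 (y) mm, 46 mm high to its rounded rim, walls 5 mm, a 16 mm ear on each short (x) end, two rows of cells inside. Near each inner corner a spring clip stands by the long wall. Origin: centre of its underside; x along its length, z up. The cover fits either way round (half a turn about z)
- box_rim (a point): middle of the box's mouth, level with the rim, 46 mm above the box's underside; axes as the box. The cover's legs enter with about 2 mm play each way; leg tips taper and the rim is rounded, so 3 mm off centre still slides in
- cover: loose grey cover, 0.16 kg: plate 166 (x) x 116 (y) x 4 mm on four barbed legs reaching 20 mm below it; it stands on them. Origin: centre, level with the feet of the legs; x along its length, z up. Laid on the box unsnapped, the origin is about 36 mm above the box's underside; snapped home, 26 mm (plate on the rim, all clips clicked). Pushing its middle would need over 40 N
- rib (a point): middle of the top of the cover's straight grip rib, 50 mm above the feet of the legs; the rib is 60 mm long (cover's x), 14 mm thick (cover's y) and stands 26 mm above the plate; axes as the cover
- pad0 (a point): top centre of the round thumb pad (20 mm across, 2 mm high) at the cover's own +x +y corner, above that leg, 26 mm above its foot. Home it lies 52 mm above the box's underside, unsnapped about 62; it may rise while another corner is pressed. Each corner clicks at 11 to 18 N pushed straight down on its pad, travels about 10 mm in all, then stays (up to 7 mm proud till all are in)
- pad1 (a point): top centre of the round thumb pad (20 mm across, 2 mm high) at the cover's own +x -y corner, above that leg, 26 mm above its foot. Home it lies 52 mm above the box's underside, unsnapped about 62; it may rise while another corner is pressed
- pad2 (a point): top centre of the round thumb pad (20 mm across, 2 mm high) at the cover's own -x +y corner, above that leg, 26 mm above its foot. Home it lies 52 mm above the box's underside, unsnapped about 62; it may rise while another corner is pressed
- pad3 (a point): top centre of the round thumb pad (20 mm across, 2 mm high) at the cover's own -x -y corner, above that leg, 26 mm above its foot. Home it lies 52 mm above the box's underside, unsnapped about 62; it may rise while another corner is pressed
- vial: capped plain white sample vial, 25 mm across and 60 high, standing between the box and the cover's place; origin at its foot
- funnel: small white funnel standing on its mouth, 70 mm across, 66 high; origin at its foot
- beaker: small translucent beaker standing upright, 70 mm across, 86 high; origin at its foot
- beaker_dry_a: translucent beaker standing upside down, 70 mm across, 86 high; origin at its foot
- beaker_dry_b: translucent beaker standing upside down, 70 mm across, 79 high; origin at its foot

How it is judged:
By the outcome, as a careful person would: the job done as asked, in the order asked, and still so for the second after the job is handed in, with the robot touching nothing.
It also fails if it takes over 58 s, if anything falls off the work surface, if the arm or the gripper's body presses on something with over 40 N, if the wrist force passes 120 N, or if a joint passes its speed limit or range.

## Working session

There is one attempt and no reset: what is moved stays moved. The work goes in short steps, each a Python script; the robot and the scene stay as the last script left them, time stands still between calls to the robot, and variables do not carry over. Pictures are saved under pics/ and viewed, at most 10 in all, crops included, and the job is handed in when it is done.

```bash
mkdir -p pics; ls; python3 - <<'E'
from plant import robot
import cv2,numpy as np
a=robot.grab_frame("scene");b=robot.grab_frame("side")
cv2.imwrite("pics/scene0.png",a);cv2.imwrite("pics/side0.png",b)
for n in("scene","side","wrist"):print(n,robot.get_calibration(n))
print(robot.observe())
E
```

```text
pics
scene {'vertical_fov': 47.99004019795012, 'cx': 256.6979346077594, 'cy': 187.94558132120682, 'rvec': array([ 2.1762509 , -0.47796512,  0.23371973]), 'tvec': array([-0.49957654,  0.15183574,  1.33032766])}
side {'vertical_fov': 44.02622979002886, 'cx': 253.48352088626325, 'cy': 190.5854125839134, 'rvec': array([ 1.87164584, -0.42420506,  0.33086559]), 'tvec': array([-0.4804262 ,  0.12101401,  1.2664781 ])}
wrist {'vertical_fov': 67.52741523585165, 'cx': 258.2818169706245, 'cy': 190.13012147724865, 'rvec': array([-2.43270505, -1.51959771, -0.23526904]), 'tvec': array([-0.598556  , -0.0399696 ,  0.37910316])}
{'time': 0.1, 'q': array([ 5.14689402e+01,  5.99654366e+00,  5.53162952e+00,  8.96030317e+01,
       -8.31042917e-04,  7.75282281e+01]), 'qvel': array([ 0.07269001, -0.0780275 ,  0.13837402,  0.02393015, -0.052362  ,
       -0.04199636]), 'joint_torque': array([ 5.40079898e-03, -5.58207715e+01,  5.04720497e+01,  1.30334299e-02,
       -2.78928237e-04, -5.72736576e-05]), 'tool_pos': array([0.26343115, 0.53885084, 0.30318736]), 'tcp_rot': array([-1.79933478e+02, -1.38620513e-02,  1.53940704e+02]), 'ft_force': array([-0.26574772,  0.24315567, -0.19377213]), 'torque': array([-0.03916069,  0.04359671,  0.02344225]), 'gripper_force': 0.0, 'gripper_width': 0.08502571449316092}
```

View pics/scene0.png

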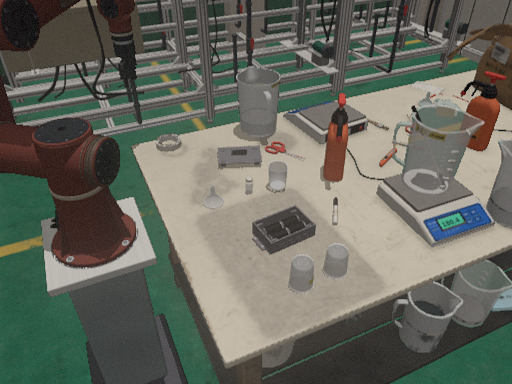

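View pics/side0.png

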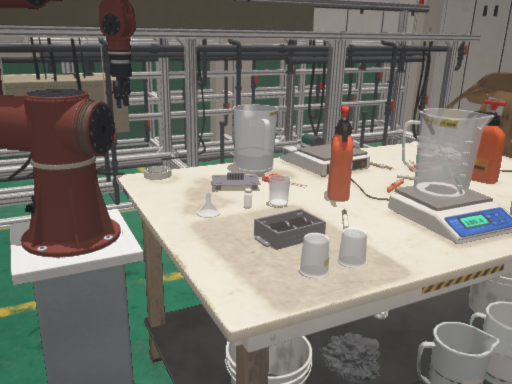

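The scene view shows the box near (284,229), the cover near (240,157), the vial at (249,186), the funnel at (213,198), the beaker at (278,177) and the dry beakers at (302,273) and (336,261). Next I cast rays for rough positions.

```bash
cat > h.py <<'E'
import numpy as np,cv2
from plant import robot
def cam(c):
    f=192/np.tan(np.radians(c["vertical_fov"])/2)
    K=np.array([[f,0,c["cx"]],[0,f,c["cy"]],[0,0,1]])
    return K,cv2.Rodrigues(np.array(c["rvec"]))[0],np.array(c["tvec"])
def ray(c,px,z):
    "pixel(s) -> world points on plane z"
    K,R,t=cam(c); p=np.atleast_2d(px).astype(float)
    d=(np.linalg.inv(K)@np.c_[p,np.ones(len(p))].T).T@R
    o=-R.T@t
    return o+d*((z-o[2])/d[:,2])[:,None]
def proj(c,P):
    K,R,t=cam(c)
    return cv2.projectPoints(np.atleast_2d(P).astype(float),np.array(c["rvec"]),t,K,None)[0][:,0]
def snap(name):
    c=robot.get_calibration("wrist");im=robot.grab_frame("wrist")
    cv2.imwrite(f"pics/{name}.png",im);np.save(f"pics/{name}.npy",c,allow_pickle=True)
    return im,c
def load(name): return cv2.imread(f"pics/{name}.png"),np.load(f"pics/{name}.npy",allow_pickle=True).item()
E
python3 - <<'E'
from h import *
c=robot.get_calibration("scene");s=robot.get_calibration("side")
for n,p,z in[("box",(284,226),.046),("cover",(240,156),.024),("vialfoot",(249,192),0),("funnel",(213,204),0),("beaker",(278,187),0),("dryA",(302,287),0),("dryB",(336,273),0)]:
    print(n,ray(c,p,z)[0].round(3))
for n,p,z in[("box",(290,225),.046),("cover",(236,182),.024)]: print("s",n,ray(s,p,z)[0].round(3))
w=robot.get_calibration("wrist");K,R,t=cam(w);o=robot.observe()
print("cam",-R.T@t,"axis",R[2],R[0], o["tool_pos"])
for y in (60,90,153.9,-26,-90,0):
  for p in([.45,.3,.3],[.45,.1,.3],[.45,0,.3]):
    q=robot.ik(p,[180,0,y]);print(y,p,None if q is None else np.round(q,0))
E
```

```text
box [ 0.528 -0.245  0.046]
cover [0.572 0.201 0.024]
vialfoot [0.524 0.008 0.   ]
funnel [ 0.387 -0.001  0.   ]
beaker [ 0.629 -0.009  0.   ]
dryA [ 0.483 -0.439 -0.   ]
dryB [ 0.595 -0.436  0.   ]
s box [ 0.513 -0.261  0.046]
s cover [0.56  0.186 0.024]
cam [0.19326423 0.57248452 0.37215115] axis [ 0.27341687 -0.13544644 -0.95231165] [ 0.43890029  0.898534   -0.00178565] [0.26343115 0.53885084 0.30318736]
60 [0.45, 0.3, 0.3] [ 20.  -4.  -5.  89.   0. 140.]
60 [0.45, 0.1, 0.3] [ -4. -19. -18.  91.   0. 116.]
60 [0.45, 0, 0.3] [-17. -21. -19.  91.   0. 103.]
90 [0.45, 0.3, 0.3] [ 20.  -4.  -5.  89.   0. 110.]
90 [0.45, 0.1, 0.3] [ -4. -19. -18.  91.   0.  86.]
90 [0.45, 0, 0.3] [-17. -21. -19.  91.   0.  73.]
153.9 [0.45, 0.3, 0.3] [20. -4. -5. 89.  0. 46.]
153.9 [0.45, 0.1, 0.3] [ -4. -19. -18.  91.   0.  22.]
153.9 [0.45, 0, 0.3] [-17. -21. -19.  91.   0.   9.]
-26 [0.45, 0.3, 0.3] [  20.   -4.   -5.   89.    0. -134.]
-26 [0.45, 0.1, 0.3] [  -4.  -19.  -18.   91.    0. -158.]
-26 [0.45, 0, 0.3] [ -17.  -21.  -19.   91.    0. -171.]
-90 [0.45, 0.3, 0.3] [ 20.  -4.  -5.  89.   0. -70.]
-90 [0.45, 0.1, 0.3] [ -4. -19. -18.  91.   0. -94.]
-90 [0.45, 0, 0.3] [ -17.  -21.  -19.   91.    0. -107.]
0 [0.45, 0.3, 0.3] [  20.   -4.   -5.   89.    0. -160.]
0 [0.45, 0.1, 0.3] [ -4. -19. -18.  91.   0. 176.]
0 [0.45, 0, 0.3] [-17. -21. -19.  91.   0. 163.]
```

```bash
python3 - <<'E'
from h import *
robot.move_pose([.565,.195,.30],[180,0,154]);print(robot.observe()["time"]);a,_=snap("w_cover")
robot.move_pose([.52,-.25,.30],[180,0,120]);print(robot.observe()["time"]);b,_=snap("w_box")
cv2.imwrite("pics/both.png",cv2.resize(np.hstack([a,b]),(800,300)))
E
```

```text
1.775
3.4667
```

View pics/both.png

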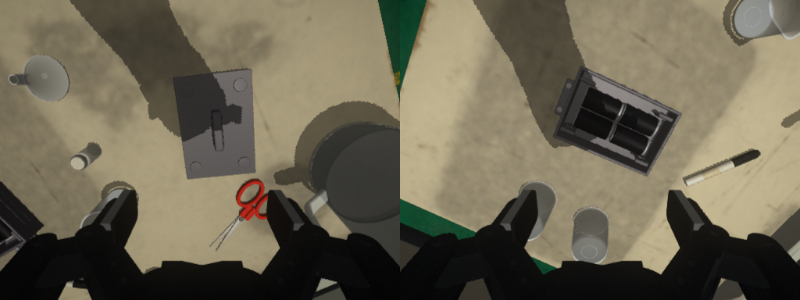

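Left: the cover's plate spans about (215,122) in the half-scale view, with its rib vertical and the jug to its right. Right: the box is at about (618,120), tilted about 25° in the image, with an ear visible at upper left. Now to segment both.

```bash
python3 - <<'E'
from h import *
def big(name,ctr):
    im,c=load(name);f=im.astype(int)
    m=((f[...,2]-f[...,0]).astype(float)/(f.max(2)+1)<0.1).astype(np.uint8)*255
    m=cv2.morphologyEx(m,cv2.MORPH_CLOSE,np.ones((5,5)));m=cv2.morphologyEx(m,cv2.MORPH_OPEN,np.ones((7,7)))
    cs,_=cv2.findContours(m,cv2.RETR_EXTERNAL,cv2.CHAIN_APPROX_NONE)
    k=max((k for k in cs if cv2.pointPolygonTest(k,ctr,False)>=0),key=cv2.contourArea)
    return im,c,k
im,c,k=big("w_cover",(270,150));P=ray(c,k[:,0],.024)
r=cv2.minAreaRect(P[:,:2].astype(np.float32)*1000);print("cover",r,cv2.contourArea(k))
im2,c2,k2=big("w_box",(275,150));P=ray(c2,k2[:,0],.046)
r2=cv2.minAreaRect(P[:,:2].astype(np.float32)*1000);print("box",r2)
cv2.drawContours(im,[k],-1,(0,0,255),1);cv2.drawContours(im2,[k2],-1,(0,0,255),1)
A=cv2.resize(im[70:250,190:350],None,fx=2.5,fy=2.5);B=cv2.resize(im2[70:250,190:350],None,fx=2.5,fy=2.5)
cv2.imwrite("pics/seg.png",np.hstack([A,B]))
sc=robot.get_calibration("scene");print("jug base",ray(sc,[(258,140),(240,130),(275,130)],0).round(3), "bottle",ray(sc,(335,180),0).round(3))
K,R,t=cam(c2);print(-R.T@t)
E
```

```text
cover ((572.9736328125, 216.6953125), (113.71538543701172, 163.29949951171875), 70.22132110595703) 11977.0
box ((527.7734375, -229.94155883789062), (168.35556030273438, 108.58049774169922), 5.937778472900391)
jug base [[ 0.701  0.316 -0.   ]
 [ 0.666  0.425  0.   ]
 [ 0.803  0.361  0.   ]] bottle [[ 0.836 -0.058  0.   ]]
[ 0.4812837  -0.18217791  0.36899877]
```

View pics/seg.png

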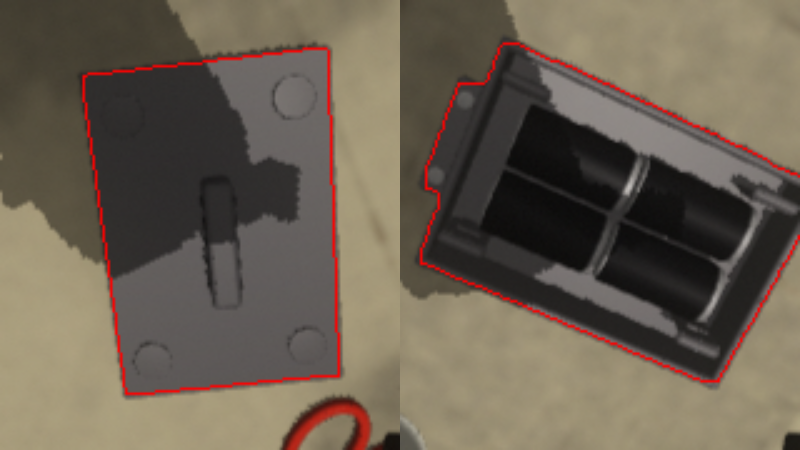

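Both outlines are clean: the cover is at (573,217) mm with its long axis at 160.2°, and the box axis is at about 5.9°. I'll view the box from two opposite yaws so camera-mount error cancels, then re-measure the cover closer up.

```bash
cat >> h.py <<'E'
def outline(im,c,xy,z):
    "neutral-grey blob at world xy: contour points on plane z, in mm"
    f=im.astype(int)
    m=((f[...,2]-f[...,0]).astype(float)/(f.max(2)+1)<0.1).astype(np.uint8)*255
    m=cv2.morphologyEx(m,cv2.MORPH_CLOSE,np.ones((5,5)));m=cv2.morphologyEx(m,cv2.MORPH_OPEN,np.ones((7,7)))
    cs,_=cv2.findContours(m,cv2.RETR_EXTERNAL,cv2.CHAIN_APPROX_NONE)
    p=tuple(map(float,proj(c,[*xy,z])[0]))
    k=max((k for k in cs if cv2.pointPolygonTest(k,p,True)>-15),key=cv2.contourArea)
    return ray(c,k[:,0],z)[:,:2]*1000
def rect(P,ear=False):
    "centre (mm), size, long-axis angle; with ear: ends measured beside the ears only"
    (x,y),(w,h),a=cv2.minAreaRect(P.astype(np.float32))
    if h>w: a+=90;w,h=h,w
    u=np.array([np.cos(np.radians(a)),np.sin(np.radians(a))]);v=np.array([-u[1],u[0]])
    C=np.array([x,y])
    if ear:
        d=P-C;U=d@u;V=d@v
        e=(abs(V)>h/2-7)&(abs(V)<h/2-3)
        lo,hi=np.median(U[e&(U<-60)]),np.median(U[e&(U>60)])
        C=C+u*(lo+hi)/2;w=hi-lo
    return C.round(1),round(w,1),round(h,1),round(a%180,2)
E
python3 - <<'E'
from h import *
xy=(.533,-.229)
im,c=load("w_box");print("b120",rect(outline(im,c,xy,.046),True))
for y in(6,-174):
    robot.move_pose([*xy,.28],[180,0,y]);im,c=snap(f"w_box{y}")
    print(y,robot.observe()["time"],rect(outline(im,c,xy,.046),True))
robot.move_pose([.573,.2167,.22],[180,0,160.2]);im,c=snap("w_cov2")
print(robot.observe()["time"],rect(outline(im,c,(.573,.2167),.024)))
im,c=load("w_cover");print(ray(c,[(384,192),(384,262),(360,240)],.2),ray(c,[(384,192),(384,262),(360,240)],.1))
E
```

```text
b120 (array([ 532.8, -229.4]), np.float64(154.9), 108.6, 5.94)
6 5.3333 (array([ 532.3, -230.7]), np.float64(151.4), 107.7, 6.07)
-174 8.0333 (array([ 534.5, -230.4]), np.float64(149.9), 107.5, 6.01)
9.7417 (array([573. , 216.8]), 162.8, 113.6, 160.21)
[[0.57813956 0.27512296 0.2       ]
 [0.6255393  0.25944933 0.2       ]
 [0.6029402  0.25053004 0.2       ]] [[0.62771997 0.30219623 0.1       ]
 [0.70316304 0.27724953 0.1       ]
 [0.66719354 0.26305329 0.1       ]]
```

```bash
python3 - <<'E'
from h import *
def rc(C,w,h,a):
    a=np.radians(a);u=np.array([np.cos(a),np.sin(a)]);v=np.array([-u[1],u[0]])
    return [np.array(C)+s*u*w/2+t*v*h/2 for s,t in((1,1),(-1,1),(-1,-1),(1,-1))]
out=[]
for n in("w_box-174","w_box6","w_cov2"):
    im,c=load(n)
    if "box" in n:q=np.array(rc((533.3,-230.3),160,110,6.0))/1000;z=.046
    else:q=np.array(rc((573,216.8),166,116,160.2))/1000;z=.024
    im=cv2.resize(im,None,fx=2,fy=2)
    p=proj(c,np.c_[q,np.full(4,z)])*2
    if "box" in n:
        cv2.polylines(im,[p.round().astype(int)],True,(0,255,0),1);m=p.mean(0).astype(int)
        im=im[max(0,m[1]-150):,max(0,m[0]-200):][:300,:400]
    else: im=cv2.resize(im,(400,300))
    out.append(im)
cv2.imwrite("pics/chk.png",np.vstack([np.hstack(out[:2]),np.hstack([out[2],out[2]*0])]))
E
```

```text
(no output)
```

View pics/chk.png

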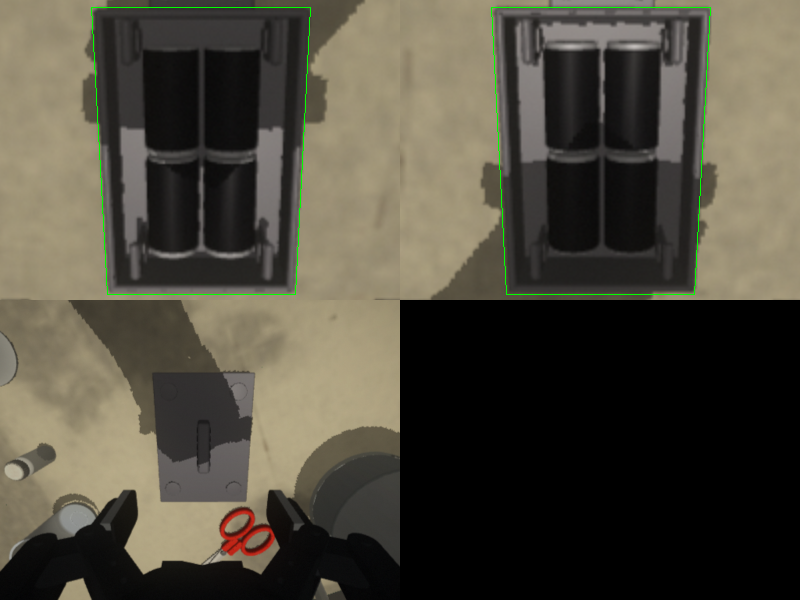

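The box fit matches the rim in both opposite views, and the cover outline agrees too. Now grasp and lift.

```bash
python3 - <<'E'
from h import *
robot.set_gripper(.05)
robot.line_to([.573,.2168,.12],.15)
print("guard",robot.line_to([.573,.2168,.1],.05,guard=8))
o=robot.observe();print(o["tool_pos"],o["ft_force"],o["time"])
robot.set_gripper(.0)
o=robot.observe();print(o["gripper_width"],o["gripper_force"],o["tool_pos"],o["ft_force"])
robot.line_to([.573,.2168,.24],.12)
o=robot.observe();print(o["gripper_width"],o["gripper_force"],o["tool_pos"],o["ft_force"],o["time"])
robot.line_to([.5333,-.2303,.24],.25,rotation=[180,0,-174])
o=robot.observe();print(o["gripper_width"],o["tool_pos"],o["tcp_rot"],o["ft_force"],o["time"])
cv2.imwrite("pics/hold.png",np.hstack([robot.grab_frame("side")[120:300,170:370],robot.grab_frame("scene")[120:300,170:370]]))
im,c=snap("w_hold")
E
python3 -c "
import cv2,numpy as np
a=cv2.resize(cv2.imread('pics/hold.png'),(800,360));b=cv2.resize(cv2.imread('pics/w_hold.png')[:,:],(320,240))
cv2.imwrite('pics/hold2.png',np.vstack([a,np.pad(b,((0,0),(0,480),(0,0)))]))"
```

```text
guard False
[0.57282551 0.21676584 0.09972073] [-0.17485663 -0.14499645  0.11070963] 11.55
0.012480615015336339 60.732765197753906 [0.5732829  0.21682141 0.1004481 ] [-0.64544309  0.10307418  1.80637254]
0.01256037115108545 60.45328974723816 [0.57263006 0.21671333 0.23895153] [ 0.07101249 -0.25942511 -1.66794735] 13.2833
0.012680440490563704 [ 0.53340126 -0.22954977  0.24003837] [ 1.79988468e+02  1.52226573e-03 -1.73961384e+02] [-0.50088087 -0.77757927 -1.2058042 ] 15.225
```

View pics/hold2.png

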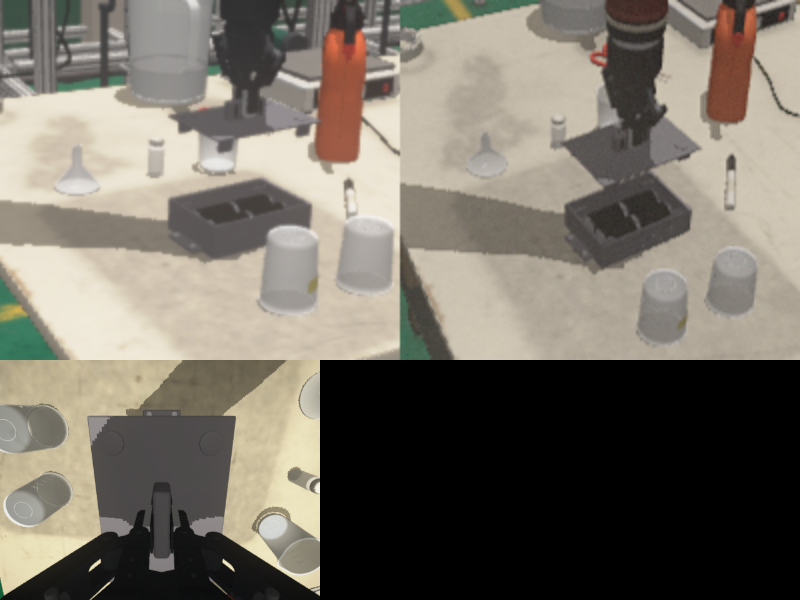

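The cover is held level and square over the box, all clear around. Lower with a guard.

```bash
python3 - <<'E'
from h import *
T=[.534,-.2302]
robot.line_to([*T,.155],.12);robot.pause(.3)
o=robot.observe();print(o["tool_pos"],o["ft_force"])
g=robot.line_to([*T,.132],.03,guard=6)
o=robot.observe();print(g,o["tool_pos"],o["ft_force"],o["torque"],o["gripper_width"],o["time"])
cv2.imwrite("pics/low.png",cv2.resize(np.hstack([robot.grab_frame("side")[170:270,220:350],robot.grab_frame("scene")[170:270,220:350]]),None,fx=3,fy=3))
E
```

```text
[ 0.53425134 -0.23037794  0.15557519] [-0.21799781  0.33398531 -0.92090211]
True [ 0.53400544 -0.22983834  0.13604105] [-0.37989352  1.97459594  8.12730685] [0.38980753 0.07570002 0.0052078 ] 0.012794989005817449 17.15
```

View pics/low.png

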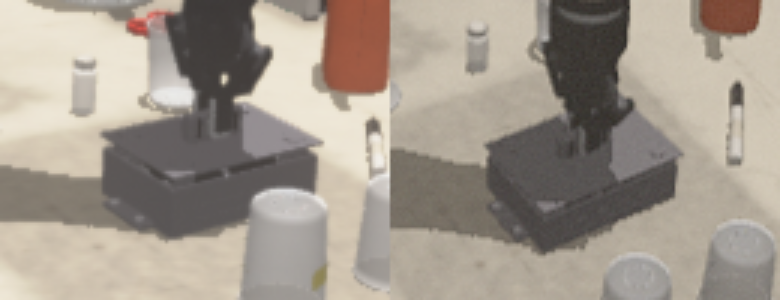

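Contact came at TCP z 0.136, exactly the unsnapped rest height, and the plate is square and level. Release, then re-measure the cover where it lies and get the pad offsets.

```bash
python3 - <<'E'
from h import *
im,c=load("w_cover");p=ray(c,[(239.2,116.8),(307.6,108.8),(250.8,213.2),(312.8,208)],.026)[:,:2]*1000-[573,216.8]
a=np.radians(160.2);print((p@np.array([[np.cos(a),-np.sin(a)],[np.sin(a),np.cos(a)]])).round(1))
robot.set_gripper(.05)
o=robot.observe();x,y,_=o["tool_pos"];print(o["ft_force"])
robot.line_to([.534,-.2302,.18],.08);robot.set_gripper(0);robot.line_to([.534,-.2302,.25],.2)
robot.pause(.2)
im,c=snap("w_rel");print(robot.observe()["time"],robot.observe()["ft_force"])
print(rect(outline(im,c,(.534,-.23),.06)))
cv2.imwrite("pics/rel.png",np.hstack([im[60:330,110:400],cv2.resize(robot.grab_frame("side")[170:270,220:350],(351,270))]))
E
```

```text
[[ 60.1  39.2]
 [ 60.6 -40.2]
 [-61.   39.6]
 [-62.3 -40.2]]
[-0.40393679 -0.16307726  0.14358585]
19.6833 [-0.09519217 -0.56624291 -0.88656728]
(array([ 610.8, -228.1]), 603.1, 337.7, 95.83)
```

View pics/rel.png

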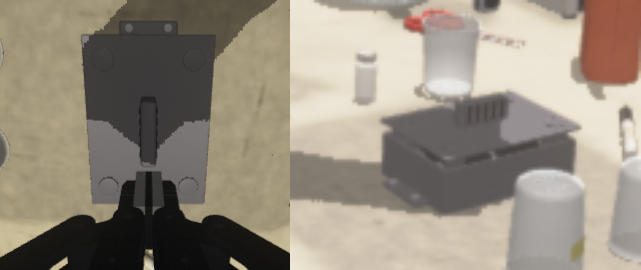

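The cover lies level on the clips, free of the gripper; the pads show at full-frame pixels (216,118), (304,118), (218,246) and (297,245). Press the first corner.

```bash
cat >> h.py <<'E'
def centre():
    _,c=load("w_rel");return ray(c,[(216,118),(304,118),(218,246),(297,245)],.062)[:,:2].mean(0)-[.0008,0]
def press(sx,sy,C,stop=.1215,vel=.015,guard=26,z0=.142):
    a=np.radians(6);u=np.array([np.cos(a),np.sin(a)]);v=np.array([-u[1],u[0]])
    P=C+sx*.061*u+sy*.040*v
    robot.line_to([*P,.165],.25);robot.line_to([*P,z0],.1)
    f0=robot.observe()["ft_force"][2]
    g=robot.line_to([*P,stop],vel,guard=guard)
    o=robot.observe();print(sx,sy,g,"tip z",round(o["tool_pos"][2]-robot.tip_reach,4),"dF",(o["ft_force"]-[0,0,f0]).round(1),"t",round(o["time"],2))
    robot.line_to([*P,.165],.2)
E
python3 - <<'E'
from h import *
C=centre();_,c=load("w_rel");print(C,robot.tip_reach,ray(c,[(216,118),(304,118),(218,246),(297,245)],.062).round(4).tolist())
press(1,1,C)
E
```

```text
[ 0.53202878 -0.2299349 ] 0.0726 [[0.4754, -0.2731, 0.062], [0.4674, -0.1974, 0.062], [0.5989, -0.2636, 0.062], [0.5896, -0.1855, 0.062]]
1 1 True tip z 0.0541 dF [-1.5 -0.2  5.5] t 21.85
```

```bash
python3 - <<'E'
from h import *
C=centre()
press(1,1,C,z0=.136)
press(1,-1,C)
robot.line_to([*C,.25],.3);a,_=snap("w_p1")
cv2.imwrite("pics/p1.png",np.vstack([cv2.resize(robot.grab_frame("side")[170:270,220:350],(780,600))[60:560:1]]))
E
```

```text
1 1 True tip z 0.0539 dF [-2.2 -0.9  7.5] t 23.66
1 -1 True tip z 0.0534 dF [-2.1  2.   8.7] t 26.03
```

View pics/p1.png

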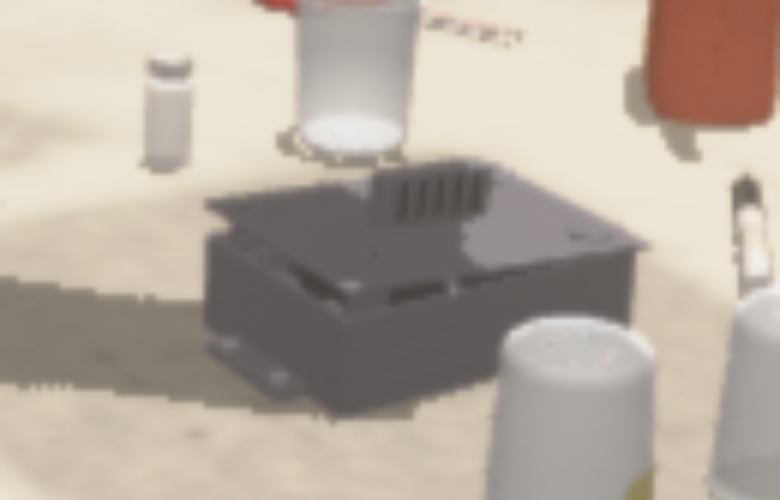

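The right (+x) end is down on the rim and the left (−x) end still stands proud, as expected with two corners in. Press the other two.

```bash
python3 - <<'E'
from h import *
C=centre()
press(-1,1,C,z0=.145);press(-1,-1,C,z0=.145)
robot.line_to([*C,.25],.3);a,_=snap("w_p2")
b=cv2.resize(robot.grab_frame("side")[170:270,220:350],(390,300));s=cv2.resize(robot.grab_frame("scene")[170:270,220:350],(390,300))
cv2.imwrite("pics/p2.png",np.hstack([b,s]));print(robot.observe()["time"])
E
```

```text
-1 1 True tip z 0.052 dF [-1.   1.8  5.6] t 29.3
-1 -1 True tip z 0.052 dF [-1.7  0.9  5.8] t 31.87
32.9
```

View pics/p2.png

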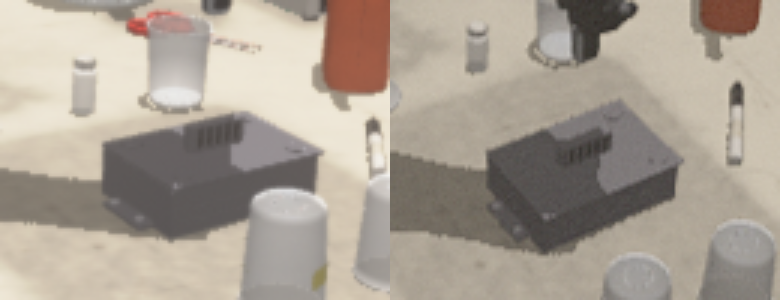

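The cover looks flush all round. The +x corners stopped at 54 mm before the −x ones were in, so I re-press them as a check.

```bash
python3 - <<'E'
from h import *
C=centre()
press(1,1,C,z0=.132);press(1,-1,C,z0=.132);press(-1,-1,C,z0=.132,guard=12);press(-1,1,C,z0=.132,guard=12)
robot.line_to([*C,.25],.3);print(robot.observe()["time"])
E
```

```text
1 1 True tip z 0.052 dF [-1.3  0.7  7.2] t 34.61
1 -1 True tip z 0.052 dF [-2.   1.3  5.7] t 36.56
-1 -1 True tip z 0.052 dF [-1.5  1.4  6.7] t 38.59
-1 1 True tip z 0.052 dF [-1.8  1.   6.1] t 40.45
41.3333
```

All four pads sit at 52 mm, which is home, and nothing is in contact with the gripper. Handing in.

```bash
python3 -c "
from plant import robot
print(robot.job_done())"
```

```text
the job is handed in; nothing more can be done
None
```

The cover is on the box with all four corners pressed home: each pad probed at 52 mm and the cover looks flush all round, with presses guarded at 26 N or less, the other items untouched, and the job handed in at about 41 s.

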